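Put the steel parallel back in its case and swing the lid shut

ROBOT

A 6-joint arm with a two-finger parallel gripper is mounted at the origin on the work surface. World frame = base frame: x ahead of the robot, y to its left, z up, the work surface at z = 0. Lengths are in mm, angles in rad, forces in N, time in s.
With the tool pointing down it reaches from about 350 to 975 mm from the base axis. Payload 7.1 kg.
Tool frame: the origin (TCP) lies midway between the tips of the shut fingers; the grasp point (between the pads) lies 19 mm behind it (ctrl.grasp_offset is the distance from the TCP to the grasp point, in mm); z points along the fingers, y is the line along which they close (so a half turn about z gives the same grasp; the last joint's range is limited). The gripper opens to 88 mm and grips with 3 to 60 N. Pads are 20 mm wide; open, the fingers measure 115 mm over their backs; the gripper's body (75 mm by 178 mm) begins 61 mm behind the grasp point.
Start: joints at [1.133, 0.423, 1.63, -0, 1.089, -0.019], TCP at [254.133, 570.983, 222.675] pointing down, gripper open.
Joint ranges: [-3, 3], [-0.9, 2.11], [0.09, 2.58], [-1.31, 4.45], [0.11, 2.69], [-2.54, 2.54]. Speed limits (rad/s): [2.39, 2.39, 3.01, 3.14, 3.14, 3.14].

INTERFACE

Orientations are given as a rotation vector (axis times angle).
In Python, from workcell import ctrl gives the robot as it stands. The module is installed in compiled form; this text tells all that it offers.
- The arm moves only by the tool servo_tool, never from a script. Its argument "rows" is a list of rows, each a list of 7 numbers: the turn, a rotation vector about the tool's x, y, z as a fraction of full scale, then the shift along the tool's x, y, z as a fraction of full scale, then the finger opening in mm, from 0 to 87.8. A call has 1 to 10 rows; each row is the pose to reach, as a shift and turn from the pose commanded when the call began, along the tool's axes at that moment; what a row does not reach only later rows make up. Full scale, the value 1, is 20 cm for a shift and 1.5 rad for a turn. A row lasts 1/8 s, in which the tool goes at most 62.5 mm and 10.7 degrees, less where a joint would pass 70% of its speed; a pose out of reach is approached as far as the arm can. A call with a number of a shift or a turn outside -1 to 1 is refused whole. A call with a gripper value outside its range is refused whole. The fingers move at their own pace and stop on an object; the grip force is fixed at half the most. Time passes only in rows, so rows that repeat a pose let the fingers close. It gives the time, the measured TCP pose, the force, the opening and the grip force at its end, in the units of the state.
- ctrl.get_obs(): the state, without advancing time (a new reading comes with each control period).
- ctrl.get_image(name): name is "scene" or "top" or "wrist"; returns (picture, depth): 400x640x3 uint8, red, green, blue; 400x640 float32, mm along the optical axis (not along the pixel's ray), 0 where there is no reading.
- ctrl.camera_info(name): a dict with "intrinsics" (3x3 intrinsics, pixels), "R" (3x3) and "t" (3): a world point X has camera coordinates R X + t. Camera axes: x right, y down, z forward; pixel columns grow to the right and rows downward; lengths in mm; the calibration is good to about 2 mm. A picture is of the moment at which its call begins: read the wrist's pose just before it. camera_info takes no time and is no camera call; for the wrist camera it gives the pose at the moment of the call.
- ctrl.close_job(): hands the job in; it is judged then, once.
The state is a dict: "t": time; "qpos": joint angles; "qvel": joint speeds; "joint_torque": joint torques, N m; "ee_pos": TCP position; "orientation": TCP orientation; "ft_force": force on the tool from outside, world axes, zero at the start; "moment": the same for the moment, N m; "width": finger opening in mm; "grasp_force": force on a finger pad.
Only numpy, scipy, OpenCV 4.12 (cv2) and the standard library are available. Lean on these libraries where they do the work, as an engineer would, in place of code of your own. Each camera call takes 0.05 s, during which the arm holds its last target. There are 200 camera calls.

TASK

Take the loose steel parallel off the welding bench and put it fully home in the empty slot of its open case, upright; that slot's nest has side play, so feel for the slot gently rather than forcing or dropping the bar. Then, with the hand behind the open lid, push the lid gently past upright and let it fall shut by its own weight, without pressing or carrying it down; leave everything else as it is.

Things in the scene. Friction and masses are not known exactly. Their poses are not given: they have to be found in the camera images.
- block: the loose steel parallel: a bar 80 mm long (its x), 20 mm thick (y), 60 mm high (z), about 0.7 kg, standing on its 80 x 20 mm underside on the bench, with two dark cross holes; origin at the centre of its underside. Bottom edges stepped in 1.5 mm. The same either way round.
- case: open grey sheet-steel case fixed to the bench, 150 mm (its x) by 260 mm (its y), 72 mm high, 4 mm walls and floor; origin at the centre of its underside, +x to the hinge side. Inside, two plywood nests reach up to 31 mm above the bench, each with a slot along case x, mid-length at case x = 0: at case y near +50 mm (empty) and at -50 mm (holds the twin).
- slot (a point): NOMINAL centre of the empty slot's mouth, 31 mm above the bench, axes as the case. Its nest has side play: the real slot lies up to 7 mm either way along case y and shifts only when pushed sideways with over 7 N. Slot 85.5 mm (case x) by 21.5 mm (case y), 27 mm deep to the case floor. A bar that is home ends 8 mm below the rim; one not home blocks the lid.
- lid (a joint): opening angle of the lid: 0 shut, 1.57 upright, 2.0 fully open at its stop; starts past upright. A 150 x 260 x 5 mm plate of about 0.75 kg on a stiff, damped hinge (drag about 0.2 N m, a push of 2 to 4 N at the edge): it stays put near upright and falls by itself only once pushed to about 1.1 to 1.3 rad.
- lid_hinge (a point): middle of the lid's hinge line, which runs along case y on the far rim, 72.5 mm above the bench and 75 mm from the case's centre
- lid_edge (a point): middle of the lid's free edge, on its outer face, 150 mm from the hinge line
- twin: an identical parallel, already home in the other slot; stays there
- cube: plain steel cube of 40 mm on the bench, a bystander; origin at the centre of its underside
- strap: perforated flat steel strap 260 x 28 x 6 mm lying on the bench, a bystander; origin at the centre of its underside, length along its x
- post: round steel post 22 mm thick and 84 mm high on a 54 mm foot, standing on the bench, a bystander; origin at the centre of its underside
Mind the look-alikes: they are no part of the job. What is shaped like the block but purple is not meant.

How it is judged (in metres and radians):
On the way, in this order (a step that is already met when the one before it is completed fails the run):
1. the parallel is home in the empty slot and let go, with the lid still standing open (horizontal distance between block and slot below 0.011 m and z of block in the frame of slot below -0.0245 m and angle between block's own z axis and vertical below 0.05 rad and contact force between the fingers and block below 0.1 N and value of joint lid above 1.6 rad), for 0.2 s.
2. the lid is past upright and falling, with nothing of the robot on it (value of joint lid between 0.1 and 1.25 rad and velocity of joint lid below -0.3 rad/s and contact force between each of the arm, the fingers and case below 0.1 N), for 0.03 s.
At the end, for the whole second after the job is handed in: The lid is shut (within 0.03 rad), the parallel stands home in the formerly empty slot (underside within 2.5 mm of the case floor, within 11 mm of the slot's nominal centre, which covers the nest's play, upright within 0.05 rad, at rest) (value of joint lid below 0.03 rad and horizontal distance between block and slot below 0.011 m and z of block in the frame of slot below -0.0245 m and angle between block's own z axis and vertical below 0.05 rad and linear speed of block below 0.02 m/s); the robot touches nothing.
It fails at once if the parallel is forced against or dropped into the case (over 40 N between them, all contacts added) (contact force between block and case above 40 N).
It fails at once if the robot pushes the case or its lid with more than 15 N (contact force between any of the fingers, the arm and case above 15 N).
It fails at once if the robot touches the case or lid when the lid is lower than 0.6 rad: it is pressed or carried down instead of falling (value of joint lid below 0.6 rad and contact force between any of the fingers, the arm and case above 0.5 N).
It fails at once if a bystander is moved by more than 20 mm, or the twin lifted or shifted by more than 10 mm (distance of any of cube, strap, post from where it was at the start of the episode above 0.02 m or distance of twin from where it was at the start of the episode above 0.01 m).
It also fails if it takes over 72 s, if anything falls off the work surface, if the arm or the gripper's body presses on something with over 40 N, if the wrist force passes 120 N, or if a joint passes its speed limit or range.

## Working session

There is one attempt and no reset: what is moved stays moved. The work goes in short steps, Python scripts to look and compute and a tool call to move; the robot and the scene stay as the last step left them, time stands still between calls to the robot, and variables do not carry over. Pictures are saved under pics/ and viewed, at most 10 in all, crops included, and the job is handed in when it is done.

Besides the shell and the picture viewer there is one more tool, called after "Call:" as name(argument=value, ...) on one line, values as JSON. servo_tool: Moves the arm, as the interface text tells. Its arguments: {"type":"object","properties":{"rows":{"type":"array","items":{"type":"array","items":{"type":"number"}}}},"required":["rows"]}

```bash
mkdir -p pics; cat > h.py <<'E'
import numpy as np, cv2
from workcell import ctrl
from scipy.spatial.transform import Rotation as Ro
def cloud(name):
    ci=ctrl.camera_info(name); im,d=ctrl.get_image(name)
    K,R,t=map(np.array,(ci["intrinsics"],ci["R"],ci["t"]))
    v,u=np.mgrid[:400,:640]
    c=np.stack([(u-K[0,2])/K[0,0]*d,(v-K[1,2])/K[1,1]*d,d],-1)
    P=(c-t)@R
    P[d==0]=np.nan
    return im,d,P
def save(n,im): cv2.imwrite("pics/"+n,im[...,::-1])
E
python3 - <<'E'
from h import *
a,d,P=cloud("top"); b,d2,P2=cloud("scene")
np.savez("a.npz",a=a,P=P,b=b,P2=P2)
save("top.png",a);save("scene.png",b)
o=ctrl.get_obs();print(o)
print(ctrl.camera_info("top"))
print(ctrl.camera_info("scene"))
E
```

```text
{'t': 0.1, 'qpos': array([ 1.13300896e+00,  4.23756435e-01,  1.63058372e+00, -2.44953335e-05,
        1.08857833e+00, -1.90153755e-02]), 'qvel': array([-1.77255751e-04, -1.93183525e-03, -2.39283579e-03,  6.85723622e-04,
       -9.65826679e-05,  1.52423200e-03]), 'joint_torque': array([ 1.24392354e-03, -5.45612776e+01, -2.74322230e+01,  6.44617947e-02,
        1.89679570e-02, -6.71959128e-05]), 'ee_pos': array([253.93666381, 570.56100062, 221.99613768]), 'orientation': array([-6.52933779e-01, -3.07270636e+00,  2.03606467e-03]), 'ft_force': array([0.98086623, 0.11375417, 0.99825707]), 'moment': array([ 0.01399786, -0.01956684,  0.01121112]), 'grasp_force': 0.0, 'width': 87.32012603284882}
{'intrinsics': array([[439.12410615,   0.        , 323.64937675],
       [  0.        , 439.12410615, 200.8734901 ],
       [  0.        ,   0.        ,   1.        ]]), 'R': array([[-0.01602579, -0.99983797, -0.00819789],
       [-0.99461838,  0.0167804 , -0.10223844],
       [ 0.10235944,  0.00651532, -0.99472614]]), 't': array([ 66.03980717, 544.23054756, 805.31737519])}
{'intrinsics': array([[409.91858006,   0.        , 319.86667007],
       [  0.        , 409.91858006, 201.79717589],
       [  0.        ,   0.        ,   1.        ]]), 'R': array([[ 0.14505746,  0.98931393,  0.01470663],
       [ 0.68017905, -0.08891416, -0.72763365],
       [-0.71855048,  0.11555183, -0.68580827]]), 't': array([-120.78405939, -293.32659798, 1213.47517502])}
```

View pics/top.png

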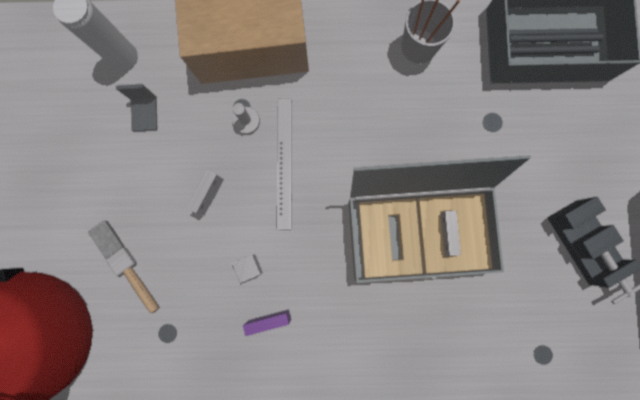

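View pics/scene.png

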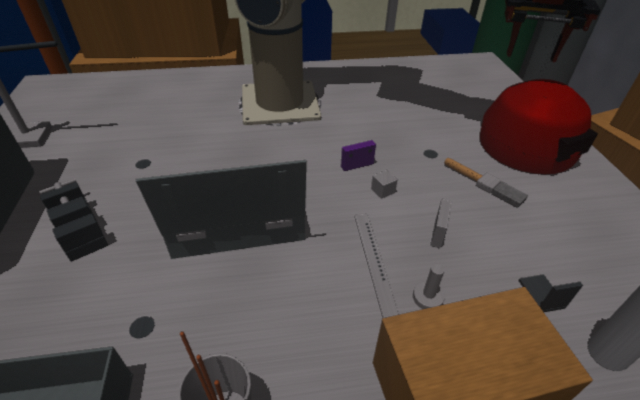

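The top view shows the loose bar at about (207,195), the empty slot at (394,238), the twin at (452,232), the lid plate leaning above the case, the cube at (246,268), the strap at (284,165) and the post at (245,118). Next I measure them.

```bash
python3 - <<'E'
from h import *
z=np.load("a.npz");P=z["P"];a=z["a"].astype(int)
def rect(m,name,box):
    u0,v0,u1,v1=box; mm=np.zeros(m.shape,bool); mm[v0:v1,u0:u1]=m[v0:v1,u0:u1]
    q=P[mm]; r=cv2.minAreaRect(q[:,:2].astype(np.float32)); print(name,len(q),np.median(q[:,2]).round(1),np.round(r[0],1),np.round(r[1],1),round(r[2],1),np.round(np.median(q[:,:2],0),1))
Z=P[...,2]
rect((Z>54)&(Z<66),"block",(180,160,230,225))
rect((Z>34)&(Z<46),"cube",(225,245,270,290))
rect((Z>54)&(Z<66),"twin",(435,200,470,265))
rect((Z>66)&(Z<76),"rim",(345,180,505,290))
rect((Z>26)&(Z<36),"nest",(350,190,500,280))
rect((Z<15),"slotfloor",(382,205,405,268))
rect((Z>3)&(Z<12),"strap",(270,95,297,235))
rect((Z>75)&(Z<95),"post",(225,95,265,140))
rect((Z>90),"lid",(340,150,535,200))
# lid plane
m=np.zeros(Z.shape,bool);m[150:205,340:535]=1;q=P[m&(Z>85)]
c=q.mean(0);n=np.linalg.svd(q-c)[2][2];print("lid plane",c,n,q.max(0),q.min(0))
# slot outline by darkness: plywood hue
hsv=cv2.cvtColor(z["a"],cv2.COLOR_RGB2HSV)
w=(hsv[...,1]>60); sub=~w[200:275,372:415]
n_,lab,st,cen=cv2.connectedComponentsWithStats(sub.astype(np.uint8))
print(st,cen)
P2=z["P2"];q=P2[150:255,135:310].reshape(-1,3);q=q[q[:,2]>85];c=q.mean(0);print("lid2",len(q),c,np.linalg.svd(q-c,full_matrices=False)[2][2],q.max(0),q.min(0))
v=[q[np.argmax(q@np.array(d))] for d in((0,1,3),(0,-1,3),(0,1,-3),(0,-1,-3))];print(v)
K=np.array([[439.124,0,323.65],[0,439.124,200.87]])
big=cv2.resize(a[180:300,330:510].astype(np.uint8),None,fx=4.4,fy=4.4,interpolation=cv2.INTER_CUBIC);save("case.png",big)
E
```

```text
block 516 61.0 [565.  281.5] [22.2 80.1] 62.5 [563.9 281. ]
cube 485 41.1 [422.3 203.3] [40.  40.3] 22.3 [422.2 202.2]
twin 431 64.5 [ 481.1 -173.5] [79.5 21.3] 3.0 [ 479.9 -171.6]
rim 1195 72.8 [ 478.7 -124.1] [151.3 260.9] 3.1 [ 460.9 -166.1]
nest 8218 32.2 [ 478.3 -122.3] [142.5 257.4] 3.1 [ 477.6 -132.4]
slotfloor 450 5.4 [475.7 -77.4] [85.7 19.6] 3.2 [475.2 -78.6]
strap 2013 7.0 [623.5 136.5] [ 52.1 278.3] 89.5 [623.2 134.8]
post 128 84.8 [710.4 209.1] [20.5 20.8] 68.0 [709.7 208.8]
lid 4532 173.2 [ 568.6 -118.5] [ 27.2 259.6] 3.2 [ 569.1 -118.2]
lid plane [ 568.558048   -117.85751903  166.88720503] [-0.98417699 -0.05344833  0.16893467] [588.33431468  11.63595358 224.86031538] [ 548.47476669 -248.53001173   85.00709504]
[[   0    0   43   75 2754]
 [   0    0   16    2   20]
 [  20    0    1    1    1]
 [  16   15   14   46  449]
 [  42   74    1    1    1]] [[20.89215686 37.20733479]
 [ 6.3         0.2       ]
 [20.          0.        ]
 [22.27171492 37.3674833 ]
 [42.         74.        ]]
lid2 8599 [ 570.75878835 -121.51654248  160.64759783] [ 0.98616188  0.05374082 -0.15683324] [588.75115564  11.7473921  222.3338929 ] [ 549.91979469 -248.14994143   85.00678881]
[array([574.04811294,  10.78243747, 221.15281523]), array([ 586.2661091 , -244.63439958,  221.57549608]), array([551.42723412,   8.37130319,  85.33091765]), array([ 565.97376532, -245.89261291,   85.51851137])]
```

View pics/case.png

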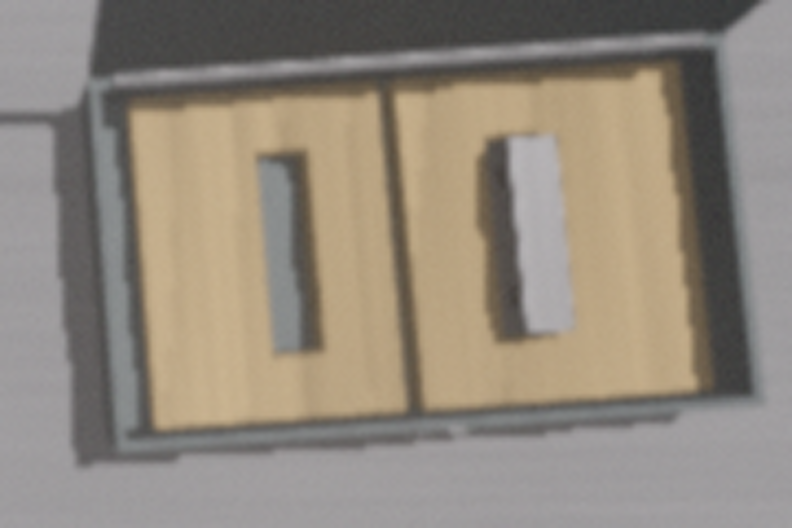

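The crop shows the empty slot's mouth with corners near (258,155), (305,152), (322,350) and (275,353), and the twin at its right. Next I cast those onto z=31 and plan the approach.

```bash
cat >> h.py <<'E'
def plan(xyz,ang,R0=None):
    # ang: world angle (deg) of tool y; tool z down
    o=ctrl.get_obs(); p=np.array(o["ee_pos"]); R=Ro.from_rotvec(o["orientation"])
    a=np.radians(ang); y=np.array([np.cos(a),np.sin(a),0]); z=np.array([0,0,-1.])
    T=Ro.from_matrix(np.stack([np.cross(y,z),y,z],1)) if R0 is None else R0
    rv=(R.inv()*T).as_rotvec()/1.5
    s=R.inv().apply(np.array(xyz)-p)/200
    print("t",round(o["t"],2),"pos",p.round(1),"F",np.round(o["ft_force"],1),"w",round(o["width"],1),"gf",round(o["grasp_force"],1),"\n turn",rv.round(4),"shift",s.round(4))
def ray(name,uv,z):
    ci=ctrl.camera_info(name);K,R,t=map(np.array,(ci["intrinsics"],ci["R"],ci["t"]))
    c=-R.T@t; out=[]
    for u,v in uv:
        d=R.T@np.linalg.solve(K,[u,v,1]); out.append(c+d*(z-c[2])/d[2])
    return np.array(out)
E
python3 - <<'E'
from h import *
uv=[(330+(x+.5)/4.4-.5,180+(y+.5)/4.4-.5) for x,y in((258,155),(305,152),(322,350),(275,353))]
q=ray("top",uv,31);print(q.round(1),q.mean(0))
plan([565,281.5,140],62.5)
E
```

```text
[[516.5 -64.2  31. ]
 [517.4 -84.3  31. ]
 [433.3 -88.7  31. ]
 [432.4 -68.7  31. ]] [474.8809977  -76.45494215  31.        ]
t 0.1 pos [253.9 570.6 222. ] F [1.  0.1 1. ] w 87.3 gf 0.0 
 turn [-0.0009  0.      0.0408] shift [-2.0086 -0.6874  0.4109]
```

Call:
servo_tool(rows=[[0,0,0.02,-0.2,-0.07,0,87],[0,0,0.0408,-0.45,-0.16,0,87],[0,0,0.0408,-0.72,-0.26,0,87],[0,0,0.0408,-1,-0.35,0,87]])

```text
t: 0.6
ee_pos: [409.2, 424.3, 222.4]
orientation: [-0.746, -3.051, 0.001]
ft_force: [0.6, 0.5, 0.1]
width: 87.0
grasp_force: 0.0
```

Call:
servo_tool(rows=[[0,0,0,-0.3,-0.08,0,87],[0,0,0,-0.6,-0.18,0.1,87],[0,0,0,-0.85,-0.24,0.2,87],[0,0,0,-0.97,-0.28,0.3,87],[0,0,0,-0.97,-0.28,0.3,87],[0,0,0,-0.97,-0.28,0.3,87]])

```text
t: 1.35
ee_pos: [554.2, 286.9, 162.9]
orientation: [-0.747, -3.051, -0.0]
ft_force: [-0.6, 0.4, 0.3]
width: 87.0
grasp_force: 0.0
```

```bash
python3 - <<'E'
from h import *
plan([565,281.5,140],62.5)
im,d,P=cloud("wrist");save("w1.png",im)
Z=P[...,2];m=(Z>50)&(Z<70)
n,lab,st,c=cv2.connectedComponentsWithStats(m.astype(np.uint8))
for i in range(1,n):
  if st[i,4]>300:
    q=P[lab==i];r=cv2.minAreaRect(q[:,:2].astype(np.float32));print(st[i],np.median(q[:,2]),np.round(r[0],1),np.round(r[1],1),round(r[2],1),np.median(q[:,:2],0))
E
```

```text
t 1.35 pos [554.2 286.9 162.9] F [-0.6  0.4  0.3] w 87.0 gf 0.0 
 turn [-0.0001 -0.0003  0.    ] shift [-0.0606  0.0009  0.1143]
[  18    0   88   71 3058] 59.864570068311934 [323.9 165.1] [22.  80.1] 13.9 [327.65020291 161.17634666]
[ 314  169   22   82 1706] 60.33151964821111 [564.8 282.5] [19.8 80.3] 62.8 [562.05038885 284.11891907]
[   0  204   61   73 1521] 59.37012294306061 [453.2   5.5] [80.4  5.5] 2.8 [457.74079619   6.17603574]
```

View pics/w1.png

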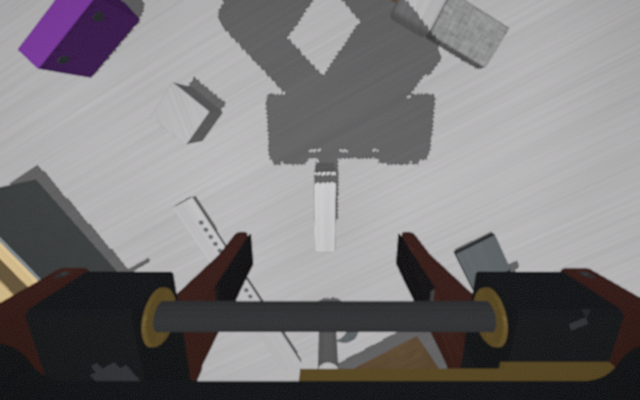

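The bar sits between the fingers at about (326,215). It measures 19.8 x 80.3 mm at (564.8, 282.5), which agrees with the top view. Descend and grip.

Call:
servo_tool(rows=[[0,0,0,-0.06,0.003,0.15,87],[0,0,0,-0.06,0.003,0.35,87],[0,0,0,-0.06,0.003,0.5,87],[0,0,0,-0.06,0.003,0.6,87],[0,0,0,-0.06,0.003,0.64,87],[0,0,0,-0.06,0.003,0.64,87],[0,0,0,-0.06,0.003,0.64,87]])

```text
t: 2.28
ee_pos: [566.3, 281.9, 35.9]
orientation: [0.746, 3.05, 0.002]
ft_force: [0.4, -0.1, 0.0]
width: 87.1
grasp_force: 0.0
```

```bash
python3 - <<'E'
from h import *
plan([564.8,282.3,33],62.8)
E
```

```text
t 2.27 pos [566.3 281.9  35.9] F [ 0.4 -0.1  0. ] w 87.1 gf 0.0 
 turn [ 0.001   0.0008 -0.0034] shift [ 0.0074 -0.0018  0.0143]
```

Call:
servo_tool(rows=[[0,0,-0.0034,0.007,-0.002,0.014,87],[0,0,-0.0034,0.007,-0.002,0.014,15],[0,0,-0.0034,0.007,-0.002,0.014,15],[0,0,-0.0034,0.007,-0.002,0.014,15],[0,0,-0.0034,0.007,-0.002,0.014,15],[0,0,-0.0034,0.007,-0.002,0.014,15],[0,0,-0.0034,0.007,-0.002,0.014,15],[0,0,-0.0034,0.007,-0.002,0.014,15]])

```text
t: 3.28
ee_pos: [564.1, 281.7, 31.9]
orientation: [0.739, 3.053, 0.0]
ft_force: [-0.4, 1.7, 0.9]
width: 20.5
grasp_force: 2.2
```

```bash
python3 - <<'E'
from h import *
plan([564.8,282.3,200],93.1)
E
```

```text
t 3.27 pos [564.1 281.7  31.9] F [-0.4  1.7  0.9] w 20.5 gf 2.2 
 turn [ 1.000e-04  0.000e+00 -3.527e-01] shift [-0.0018  0.0041 -0.8407]
```

Call:
servo_tool(rows=[[0,0,0,0,0,0,15],[0,0,0,0,0,0,15],[0,0,0,0,0,-0.03,15],[0,0,0,0,0,-0.12,15],[0,0,0,0,0,-0.27,15],[0,0,0,0,0,-0.47,15],[0,0,0,0,0,-0.65,15],[0,0,0,0,0,-0.75,15],[0,0,0,0,0,-0.75,15]])

```text
t: 4.4
ee_pos: [564.7, 282.0, 183.5]
orientation: [0.739, 3.051, 0.003]
ft_force: [0.1, -0.0, -7.6]
width: 20.0
grasp_force: 30.0
```

```bash
python3 - <<'E'
from h import *
plan([474.9,100,182],93.1)
E
```

```text
t 4.4 pos [564.7 282.  183.5] F [ 0.1 -0.  -7.6] w 20.0 gf 30.0 
 turn [ 0.0012  0.0016 -0.3527] shift [-0.0168 -1.0149  0.0052]
```

Call:
servo_tool(rows=[[0,0,-0.04,-0.002,-0.1,0,15],[0,0,-0.1,-0.005,-0.25,0,15],[0,0,-0.18,-0.008,-0.42,0,15],[0,0,-0.26,-0.012,-0.6,0,15],[0,0,-0.32,-0.015,-0.78,0,15],[0,0,-0.35,-0.017,-0.92,0,15],[0,0,-0.3527,-0.017,-1,0,15],[0,0,-0.3527,-0.017,-1,0,15]])

```text
t: 5.4
ee_pos: [474.9, 101.7, 181.2]
orientation: [0.082, -3.139, 0.0]
ft_force: [0.6, -0.2, -8.1]
width: 19.9
grasp_force: 30.0
```

```bash
python3 - <<'E'
from h import *
plan([474.9,-76,150],93.1)
im,d,P=cloud("wrist");save("w2.png",im)
E
```

```text
t 5.4 pos [474.9 101.7 181.2] F [ 0.6 -0.2 -8.1] w 19.9 gf 30.0 
 turn [-0.     -0.001  -0.0014] shift [ 0.0462 -0.8874  0.1561]
```

View pics/w2.png

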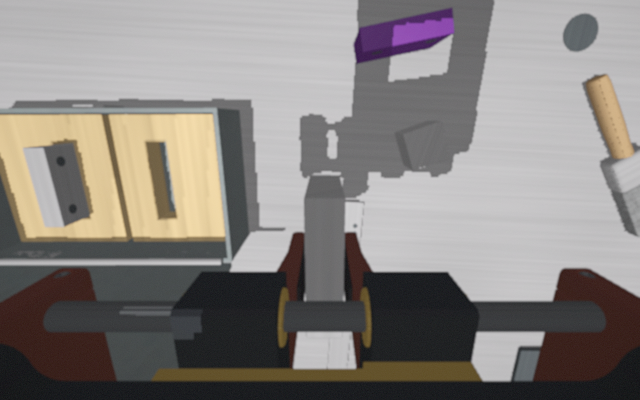

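The wrist view shows the held bar at (323,240), hanging straight. The case is at left, with the empty slot around (163,180) and the twin at (62,185). I refine the slot from here.

```bash
python3 - <<'E'
from h import *
im=cv2.imread("pics/w2.png");hsv=cv2.cvtColor(im,cv2.COLOR_BGR2HSV)
wood=(hsv[...,1]>60)&(hsv[...,0]>10)&(hsv[...,0]<35)
sub=(~wood[115:238,135:205]).astype(np.uint8)
n,lab,st,c=cv2.connectedComponentsWithStats(sub)
for i in range(1,n):
  if 300<st[i,4]<4000:
    print(st[i]); v,u=np.where(lab==i); q=ray("wrist",np.stack([u+135,v+115],1),31)
    r=cv2.minAreaRect(q[:,:2].astype(np.float32));print(np.round(r[0],1),np.round(r[1],1),round(r[2],1))
# rim corners / nest / bar points from depth
im2,d,P=cloud("wrist");Z=P[...,2]
m=np.zeros(Z.shape,bool);m[85:270,:255]=1
q=P[m&(Z>69)&(Z<76)];r=cv2.minAreaRect(q[:,:2].astype(np.float32));print("rim",r,q[:,1].max())
mm=np.zeros(Z.shape,bool);mm[115:238,110:230]=1;q=P[mm&(Z>26)&(Z<36)];print("nest z",np.median(q[:,2]))
m=np.zeros(Z.shape,bool);m[175:265,300:350]=1;q=P[m&(Z>100)];print("bar",q.min(0),q.max(0),[np.percentile(q,k,0).round(1) for k in(2,50,98)])
E
```

```text
[ 24  27  17  70 492]
[472.5 -67.8] [76.1  7.9] 3.1
rim ((477.4432678222656, -110.90283966064453), (154.09130859375, 238.432373046875), 2.2224538326263428) 10.779455151187303
nest z 31.453376252264093
bar [435.58142672  87.59237209 154.21389703] [472.62170013 116.56494574 221.02665586] [array([436. ,  90.2, 162.3]), array([450.2, 101.2, 209.8]), array([470.7, 113.7, 213.6])]
```

Call:
servo_tool(rows=[[0,0,0,0,-0.12,0,15],[0,0,0,0.01,-0.3,0,15],[0,0,0,0.02,-0.45,0,15],[0,0,0,0.04,-0.54,0,15],[0,0,0,0.046,-0.56,0,15],[0,0,0,0.046,-0.56,0,15],[0,0,0,0.046,-0.56,0,15]])

```text
t: 6.38
ee_pos: [472.8, -9.2, 181.9]
orientation: [-0.086, 3.14, 0.0]
ft_force: [0.4, -0.4, -7.7]
width: 19.9
grasp_force: 30.0
```

```bash
python3 - <<'E'
from h import *
plan([474.9,-76,150],93.1)
im,d,P=cloud("wrist");np.savez("w3.npz",im=im,P=P)
save("w3.png",cv2.resize(im[80:300,140:400],None,fx=3,fy=3 if 0 else 2.7))
E
```

```text
t 6.38 pos [472.8  -9.2 181.9] F [ 0.4 -0.4 -7.7] w 19.9 gf 30.0 
 turn [0.0001 0.0001 0.0006] shift [ 0.0081 -0.3339  0.1593]
```

View pics/w3.png

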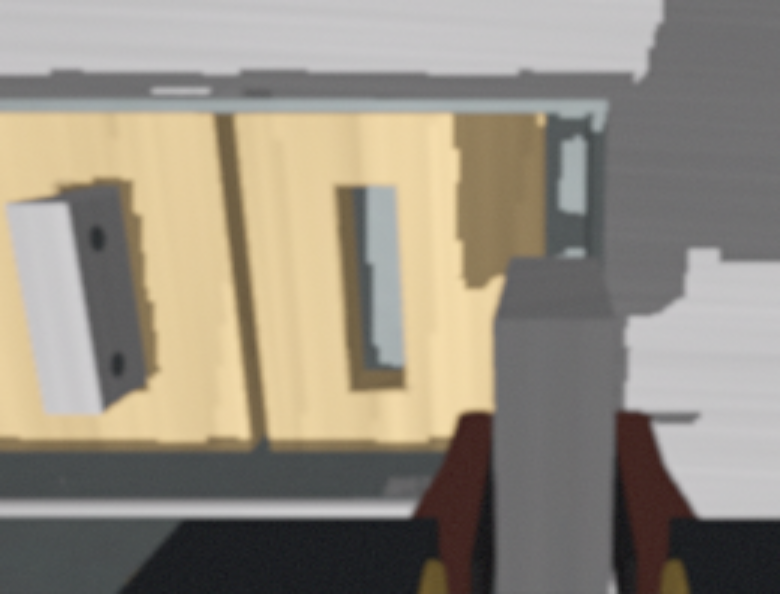

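In this crop the slot's mouth has corners (336,186), (396,186), (405,388) and (351,390). The nest gap and the twin are at left, and the case's outer corner is at (606,100).

```bash
python3 - <<'E'
from h import *
f=lambda L:[(140+(x+.5)/3-.5,80+(y+.5)/2.7-.5) for x,y in L]
q=ray("wrist",f([(336,186),(396,186),(405,388),(351,390)]),31);print(q.round(1),q.mean(0).round(1))
print(ray("wrist",f([(606,100),]),72).round(1))
c=np.array([478.5,-124]);a=np.radians(3.1);ex=np.array([np.cos(a),np.sin(a)]);ey=np.array([-ex[1],ex[0]])
print(c-75*ex+130*ey, c+50*ey,c+75*ex)
P=np.load("w3.npz")["P"];Z=P[...,2]
m=np.zeros(Z.shape,bool);m[130:300,140:200]=1;m&=(Z>60)&(Z<68)
r=cv2.minAreaRect(P[m][:,:2].astype(np.float32));print("twin",r,m.sum(),"expect",c-50*ey)
v=P[180:195,305:345];print("bar end bottom?",np.nanmedian(v,(0,1)))
E
```

```text
[[433.7 -88.2  31. ]
 [432.5 -67.1  31. ]
 [516.7 -63.3  31. ]
 [518.7 -83.8  31. ]] [475.4 -75.6  31. ]
[[396.3   2.1  72. ]]
[396.57950404   1.75385617] [475.79605935 -74.07316648] [ 553.39025027 -119.94408903]
twin ((496.2099609375, -171.42086791992188), (112.12545776367188, 64.4141845703125), 2.844576835632324) 1982 expect [ 481.20394065 -173.92683352]
bar end bottom? [433.57909752 -10.96062876 189.19559329]
```

Call:
servo_tool(rows=[[0,0,0,0.002,-0.1,0,15],[0,0,0,0.005,-0.22,0,15],[0,0,0,0.007,-0.31,0.03,15],[0,0,0,0.007,-0.332,0.12,15],[0,0,0,0.007,-0.332,0.25,15],[0,0,0,0.007,-0.332,0.38,15],[0,0,0,0.007,-0.332,0.47,15],[0,0,0,0.007,-0.332,0.52,15],[0,0,0,0.007,-0.332,0.52,15],[0,0,0,0.007,-0.332,0.52,15]])

```text
t: 7.68
ee_pos: [475.3, -76.5, 78.4]
orientation: [-0.085, 3.139, -0.0]
ft_force: [0.0, -0.8, -7.4]
width: 20.1
grasp_force: 30.0
```

```bash
python3 - <<'E'
from h import *
plan([475,-75.7,67],93.1)
E
```

```text
t 7.67 pos [475.3 -76.5  78.4] F [ 0.  -0.8 -7.4] w 20.1 gf 30.0 
 turn [-0.0002  0.0007  0.0001] shift [0.0015 0.0039 0.0571]
```

Call:
servo_tool(rows=[[0,0,0,0.0015,0.004,0.03,15],[0,0,0,0.0015,0.004,0.06,15],[0,0,0,0.0015,0.004,0.067,15],[0,0,0,0.0015,0.004,0.067,15]])

```text
t: 8.18
ee_pos: [474.3, -75.6, 64.3]
orientation: [0.085, -3.14, -0.0]
ft_force: [-1.0, 0.0, -7.4]
width: 19.8
grasp_force: 30.0
```

Call:
servo_tool(rows=[[0,0,0,0,0,0.005,15],[0,0,0,0,0,0.01,15],[0,0,0,0,0,0.013,15],[0,0,0,0,0,0.016,15],[0,0,0,0,0,0.016,15]])

```text
t: 8.8
ee_pos: [474.4, -75.6, 61.2]
orientation: [0.085, -3.14, -0.0]
ft_force: [0.9, -0.2, -8.3]
width: 20.0
grasp_force: 30.0
```

Call:
servo_tool(rows=[[0,0,0,0,0,0.003,15],[0,0,0,0,0,0.006,15],[0,0,0,0,0,0.009,15],[0,0,0,0,0,0.009,15]])

```text
t: 9.3
ee_pos: [474.4, -75.6, 59.4]
orientation: [0.085, -3.14, -0.0]
ft_force: [-0.6, -0.3, -7.1]
width: 20.0
grasp_force: 30.0
```

Call:
servo_tool(rows=[[0,0,0,0,0,0.003,15],[0,0,0,0,0,0.006,15],[0,0,0,0,0,0.009,15],[0,0,0,0,0,0.009,15]])

```text
t: 9.8
ee_pos: [474.3, -75.6, 57.6]
orientation: [0.085, -3.14, -0.0]
ft_force: [-0.5, -0.4, -7.8]
width: 19.9
grasp_force: 30.0
```

Call:
servo_tool(rows=[[0,0,0,0,0,0.005,15],[0,0,0,0,0,0.01,15],[0,0,0,0,0,0.015,15],[0,0,0,0,0,0.02,15],[0,0,0,0,0,0.025,15],[0,0,0,0,0,0.03,15],[0,0,0,0,0,0.03,15]])

```text
t: 10.68
ee_pos: [474.3, -75.6, 51.6]
orientation: [0.085, -3.14, -0.0]
ft_force: [-0.6, 0.0, -6.9]
width: 19.9
grasp_force: 30.0
```

Call:
servo_tool(rows=[[0,0,0,0,0,0.005,15],[0,0,0,0,0,0.01,15],[0,0,0,0,0,0.015,15],[0,0,0,0,0,0.02,15],[0,0,0,0,0,0.025,15],[0,0,0,0,0,0.03,15],[0,0,0,0,0,0.03,15]])

```text
t: 11.55
ee_pos: [474.4, -75.6, 45.6]
orientation: [0.085, -3.14, -0.0]
ft_force: [0.4, 0.0, -6.8]
width: 19.8
grasp_force: 30.0
```

Call:
servo_tool(rows=[[0,0,0,0,0,0.005,15],[0,0,0,0,0,0.01,15],[0,0,0,0,0,0.015,15],[0,0,0,0,0,0.02,15],[0,0,0,0,0,0.025,15],[0,0,0,0,0,0.03,15],[0,0,0,0,0,0.034,15],[0,0,0,0,0,0.034,15]])

```text
t: 12.55
ee_pos: [474.4, -75.6, 38.8]
orientation: [0.085, -3.14, -0.0]
ft_force: [0.3, -0.3, -7.1]
width: 19.8
grasp_force: 30.0
```

Call:
servo_tool(rows=[[0,0,0,0,0,0.003,15],[0,0,0,0,0,0.006,15],[0,0,0,0,0,0.008,15],[0,0,0,0,0,0.008,15]])

```text
t: 13.05
ee_pos: [474.4, -75.6, 37.2]
orientation: [0.085, -3.14, -0.0]
ft_force: [0.7, -0.1, -6.5]
width: 20.0
grasp_force: 30.0
```

Call:
servo_tool(rows=[[0,0,0,0,0,0.002,15],[0,0,0,0,0,0.004,15],[0,0,0,0,0,0.004,15]])

```text
t: 13.42
ee_pos: [474.4, -75.6, 36.5]
orientation: [0.085, -3.14, 0.0]
ft_force: [-0.3, 0.1, -7.0]
width: 19.8
grasp_force: 30.0
```

Call:
servo_tool(rows=[[0,0,0,0,0,0.001,15],[0,0,0,0,0,0.002,15],[0,0,0,0,0,0.002,15]])

```text
t: 13.8
ee_pos: [474.4, -75.6, 36.1]
orientation: [0.085, -3.14, -0.0]
ft_force: [-0.7, 0.8, -6.7]
width: 20.2
grasp_force: 30.0
```

Call:
servo_tool(rows=[[0,0,0,0,0,0.001,15],[0,0,0,0,0,0.002,15],[0,0,0,0,0,0.002,15]])

```text
t: 14.18
ee_pos: [474.4, -75.6, 35.9]
orientation: [-0.085, 3.14, -0.0]
ft_force: [-0.3, -0.0, -3.0]
width: 19.9
grasp_force: 30.0
```

Call:
servo_tool(rows=[[0,0,0,0,0,0.001,15],[0,0,0,0,0,0.002,15],[0,0,0,0,0,0.002,15]])

```text
t: 14.55
ee_pos: [474.4, -75.6, 35.8]
orientation: [-0.085, 3.14, -0.0]
ft_force: [-2.9, 0.4, 6.5]
width: 19.8
grasp_force: 30.0
```

The bar is on the floor: 35.8 mm measured against about 36 expected, with the force changing sign. Release.

Call:
servo_tool(rows=[[0,0,0,0,0,0,30],[0,0,0,0,0,0,42],[0,0,0,0,0,0,42],[0,0,0,0,0,0,42],[0,0,0,0,0,0,42]])

```text
t: 15.18
ee_pos: [474.4, -75.6, 35.3]
orientation: [-0.085, 3.14, -0.0]
ft_force: [-0.0, -0.6, 0.7]
width: 41.9
grasp_force: 0.0
```

Call:
servo_tool(rows=[[0,0,0,0,0,-0.03,42],[0,0,0,0,0,-0.1,42],[0,0,0,0,0,-0.25,42],[0,0,0,0,0,-0.5,42],[0,0,0,0,0,-0.75,42],[0,0,0,0,0,-0.9,42],[0,0,0,0,0,-1,42],[0,0,0,0,0,-1,42]])

```text
t: 16.18
ee_pos: [475.3, -75.8, 237.5]
orientation: [-0.085, 3.136, -0.001]
ft_force: [0.8, -0.3, 0.6]
width: 41.9
grasp_force: 0.0
```

```bash
python3 - <<'E'
from h import *
plan([475,-75.7,400],93.1)
im,d,P=cloud("scene");
q=P[150:255,135:310].reshape(-1,3);q=q[q[:,2]>85];c=q.mean(0);n=np.linalg.svd(q-c,full_matrices=False)[2][2];print("lid",c,n,1.5708+np.arctan(abs(n[2]/n[0])))
im,d,P=cloud("wrist");save("w4.png",im);np.savez("w4.npz",P=P)
Z=P[...,2];m=(Z>58)&(Z<68);k,lab,st,cc=cv2.connectedComponentsWithStats(m.astype(np.uint8))
for i in range(1,k):
  if st[i,4]>300:
    q=P[lab==i];r=cv2.minAreaRect(q[:,:2].astype(np.float32));print(st[i],np.percentile(q[:,2],(5,50,95)),r)
E
```

```text
t 16.18 pos [475.3 -75.8 237.5] F [ 0.8 -0.3  0.6] w 41.9 gf 0.0 
 turn [-0.0007  0.0029  0.    ] shift [-2.000e-03 -3.000e-04 -8.123e-01]
lid [ 570.77683086 -121.41267667  160.79458531] [ 0.98612899  0.05352341 -0.15711415] 1.7287961945179284
[ 521   37   81   36 1605] [58.84974669 60.09310575 61.38470897] ((323.228271484375, 165.1457061767578), (19.93244743347168, 81.74256134033203), 13.917726516723633)
[166 122 105 121 776] [58.56981894 62.94860426 67.41244582] ((508.87103271484375, -228.30502319335938), (176.51553344726562, 85.55607604980469), 40.09748840332031)
[   0  129   44   50 1339] [59.99767993 66.17851648 67.49645367] ((459.1166687011719, -436.56695556640625), (35.072227478027344, 63.51612854003906), 28.937252044677734)
[ 230  150   23   67 1223] [62.1817051  64.32026537 65.59897871] ((480.27783203125, -172.72901916503906), (79.59870147705078, 20.542011260986328), 2.8498895168304443)
[ 316  150   18   67 1145] [63.10282199 64.33770355 65.60474867] ((474.7591857910156, -75.25102233886719), (79.30805206298828, 19.656465530395508), 3.6044156551361084)
[ 25 177  52  47 341] [58.74946927 65.0171243  67.84129798] ((512.6396484375, -409.91949462890625), (30.103656768798828, 70.64968872070312), 28.671958923339844)
```

View pics/w4.png

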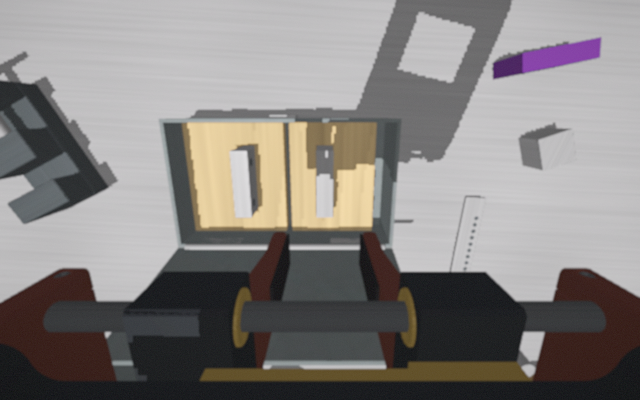

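The top of the bar is at 64.3 mm, level with the twin at (232,183). The bar stands home at (325,183) and the lid is still at 1.73 rad. Now I bring the closed hand over and behind the lid.

```bash
python3 - <<'E'
from h import *
plan([630,-117,285],93.1)
ci=ctrl.camera_info("wrist");R=np.array(ci["R"]);print("cam",-R.T@np.array(ci["t"]))
E
```

```text
t 16.27 pos [474.  -75.6 235.3] F [-0.8 -0.2 -0.4] w 41.6 gf 0.0 
 turn [-0.0001  0.0001  0.    ] shift [-0.7677 -0.249  -0.2486]
cam [397.98032459 -79.57738902 397.76922669]
```

Call:
servo_tool(rows=[[0,0,0,0,0,-0.08,10],[0,0,0,0,0,-0.18,0],[0,0,0,0,0,-0.25,0],[0,0,0,0,-0.03,-0.28,0],[0,0,0,0,-0.1,-0.28,0],[0,0,0,0,-0.18,-0.28,0],[0,0,0,0,-0.2,-0.28,0],[0,0,0,0,-0.2,-0.28,0]])

```text
t: 17.27
ee_pos: [476.3, -116.1, 290.9]
orientation: [0.083, -3.14, -0.001]
ft_force: [0.3, -0.9, -0.0]
width: 0.4
grasp_force: 0.0
```

```bash
python3 - <<'E'
from h import *
plan([630,-117,290],93.1)
E
```

```text
t 17.27 pos [ 476.3 -116.1  290.9] F [ 0.3 -0.9 -0. ] w 0.4 gf 0.0 
 turn [ 0.0002 -0.0005 -0.0008] shift [-0.767  -0.0452  0.0036]
```

Call:
servo_tool(rows=[[0,0,0,-0.08,0,0,0],[0,0,0,-0.22,-0.01,0,0],[0,0,0,-0.4,-0.02,0,0],[0,0,0,-0.58,-0.03,0,0],[0,0,0,-0.72,-0.045,0,0],[0,0,0,-0.79,-0.045,0,0],[0,0,0,-0.79,-0.045,0,0],[0,0,0,-0.79,-0.045,0,0]])

```text
t: 18.27
ee_pos: [634.1, -115.8, 291.1]
orientation: [0.085, -3.14, -0.0]
ft_force: [-0.2, -0.3, 0.3]
width: 0.4
grasp_force: 0.0
```

Call:
servo_tool(rows=[[0,0,0,0,0,0.05,0],[0,0,0,0,0,0.15,0],[0,0,0,0,0,0.28,0],[0,0,0,0,0,0.4,0],[0,0,0,0,0,0.48,0],[0,0,0,0,0,0.5,0],[0,0,0,0,0,0.5,0],[0,0,0,0,0,0.5,0]])

```text
t: 19.27
ee_pos: [635.4, -116.1, 192.3]
orientation: [-0.085, 3.139, -0.001]
ft_force: [0.0, -0.5, 1.6]
width: 0.2
grasp_force: 0.0
```

Call:
servo_tool(rows=[[0,0,0,0.03,0,0,0],[0,0,0,0.08,0,0,0],[0,0,0,0.13,0,0,0],[0,0,0,0.165,0,0,0],[0,0,0,0.18,0,0,0],[0,0,0,0.19,0,0,0],[0,0,0,0.2,0,0,0],[0,0,0,0.2,0,0,0]])

```text
t: 20.27
ee_pos: [594.9, -118.1, 191.2]
orientation: [0.085, -3.14, -0.0]
ft_force: [-0.8, 1.1, -0.5]
width: 0.5
grasp_force: 0.0
```

Call:
servo_tool(rows=[[0,0,0,0.01,0,0,0],[0,0,0,0.02,0,0,0],[0,0,0,0.03,0,0,0],[0,0,0,0.04,0,0,0],[0,0,0,0.05,0,0,0],[0,0,0,0.06,0,0,0],[0,0,0,0.07,0,0,0]])

```text
t: 21.15
ee_pos: [580.7, -119.0, 191.3]
orientation: [0.085, -3.14, 0.0]
ft_force: [1.8, -0.1, 1.6]
width: 0.5
grasp_force: 1.0
```

Call:
servo_tool(rows=[[0,0,0,0.012,0,0,0],[0,0,0,0.026,0,0,0],[0,0,0,0.04,0,0,0],[0,0,0,0.054,0,0,0],[0,0,0,0.068,0,0,0],[0,0,0,0.082,0,0,0],[0,0,0,0.096,0,0,0],[0,0,0,0.11,0,0,0]])

```text
t: 22.15
ee_pos: [558.7, -120.1, 191.2]
orientation: [0.085, -3.14, -0.0]
ft_force: [2.5, 0.1, 0.5]
width: 0.4
grasp_force: 0.8
```

```bash
cat > lid.py <<'E'
from h import *
plan([526,-120,191],93.1)
im,d,P=cloud("scene");q=P[150:275,120:320].reshape(-1,3)
q=q[(q[:,2]>80)&(q[:,2]<235)&(q[:,0]<600)&(q[:,0]>400)&(((q[:,1]>-70)&(q[:,1]<10))|((q[:,1]<-165)&(q[:,1]>-245)))]
if len(q)>200:
    n=np.linalg.svd(q-q.mean(0),full_matrices=False)[2][2];n*=np.sign(n[0]);print(len(q),"lid",1.5708-np.arctan2(n[2],n[0]),q.max(0).round(1))
else: print("no lid",len(q))
E
python3 lid.py
```

```text
t 22.15 pos [ 558.7 -120.1  191.2] F [2.5 0.1 0.5] w 0.4 gf 0.8 
 turn [ 0.     -0.0001  0.0001] shift [0.1631 0.0093 0.0011]
6599 lid 1.4849182176205349 [563.7  10.  224.1]
```

Call:
servo_tool(rows=[[0,0,0,0.012,0,0,0],[0,0,0,0.026,0,0,0],[0,0,0,0.04,0,0,0],[0,0,0,0.054,0,0,0],[0,0,0,0.068,0,0,0],[0,0,0,0.082,0,0,0],[0,0,0,0.096,0,0,0],[0,0,0,0.1,0,0,0]])

```text
t: 23.2
ee_pos: [538.7, -121.2, 191.3]
orientation: [0.085, -3.14, -0.0]
ft_force: [0.8, -0.1, 0.3]
width: 0.4
grasp_force: 0.4
```

```bash
python3 lid.py
```

```text
t 23.2 pos [ 538.7 -121.2  191.3] F [ 0.8 -0.1  0.3] w 0.4 gf 0.4 
 turn [ 0.     -0.0002  0.    ] shift [0.0629 0.0094 0.0014]
6743 lid 1.3210582048745514 [562.  10. 221.]
```

Call:
servo_tool(rows=[[0,0,0,0.012,0,0,0],[0,0,0,0.026,0,0,0],[0,0,0,0.04,0,0,0],[0,0,0,0.054,0,0,0],[0,0,0,0.066,0,0,0],[0,0,0,0.066,0,0,0]])

```text
t: 24.0
ee_pos: [525.4, -121.9, 191.2]
orientation: [0.085, -3.14, -0.0]
ft_force: [0.5, -0.1, -0.3]
width: 0.6
grasp_force: 0.0
```

```bash
python3 lid.py
```

```text
t 24.0 pos [ 525.4 -121.9  191.2] F [ 0.5 -0.1 -0.3] w 0.6 gf 0.0 
 turn [ 0.0001 -0.0003 -0.    ] shift [-0.0035  0.0094  0.0012]
6740 lid 1.2158285198183914 [563.    9.9 216. ]
```

Call:
servo_tool(rows=[[0,0,0,0,0,0,0],[0,0,0,0,0,0,0]])

```text
t: 24.3
ee_pos: [525.8, -121.9, 191.2]
orientation: [0.085, -3.14, -0.0]
ft_force: [0.9, 0.8, 0.4]
width: 0.6
grasp_force: 0.0
```

```bash
python3 lid.py
```

```text
t 24.3 pos [ 525.8 -121.9  191.2] F [0.9 0.8 0.4] w 0.6 gf 0.0 
 turn [ 0.     -0.0001  0.0001] shift [-0.0016  0.0093  0.0012]
6745 lid 1.2152667073455021 [561.6   9.9 216.2]
```

Call:
servo_tool(rows=[[0,0,0,0.012,0,0,0],[0,0,0,0.024,0,0,0],[0,0,0,0.036,0,0,0],[0,0,0,0.036,0,0,0]])

```text
t: 24.85
ee_pos: [518.3, -122.3, 191.3]
orientation: [0.085, -3.14, -0.0]
ft_force: [0.3, 0.5, -0.6]
width: 0.7
grasp_force: 0.0
```

```bash
python3 lid.py
```

```text
t 24.85 pos [ 518.3 -122.3  191.3] F [ 0.3  0.5 -0.6] w 0.7 gf 0.0 
 turn [ 0.0001 -0.0002 -0.    ] shift [-0.0393  0.0093  0.0013]
6713 lid 1.160606894422765 [562.5  10.  213.5]
```

Call:
servo_tool(rows=[[0,0,0,0,0,0,0],[0,0,0,0,0,0,0],[0,0,0,0,0,0,0]])

```text
t: 25.28
ee_pos: [518.6, -122.3, 191.3]
orientation: [0.085, -3.14, 0.0]
ft_force: [-0.4, -0.6, -1.1]
width: 1.0
grasp_force: 0.0
```

```bash
python3 lid.py
```

```text
t 25.27 pos [ 518.6 -122.3  191.3] F [-0.4 -0.6 -1.1] w 1.0 gf 0.0 
 turn [-0.     -0.      0.0001] shift [-0.0375  0.0095  0.0013]
6682 lid 1.1607851881784887 [560.9  10.  213.2]
```

Call:
servo_tool(rows=[[0,0,0,0.012,0,0,0],[0,0,0,0.024,0,0,0],[0,0,0,0.036,0,0,0],[0,0,0,0.04,0,0,0],[0,0,0,0.04,0,0,0],[0,0,0,0.04,0,0,0]])

```text
t: 26.08
ee_pos: [510.7, -122.8, 191.3]
orientation: [-0.085, 3.14, -0.0]
ft_force: [-0.5, -0.3, 0.0]
width: 0.4
grasp_force: 0.0
```

```bash
python3 lid.py
```

```text
t 26.07 pos [ 510.7 -122.8  191.3] F [-0.5 -0.3  0. ] w 0.4 gf 0.0 
 turn [-0.      0.0001  0.    ] shift [-0.0773  0.0096  0.0015]
6567 lid 1.0316218473087497 [561.    9.9 203.8]
```

Call:
servo_tool(rows=[[0,0,0,0,0,0,0],[0,0,0,0,0,0,0],[0,0,0,0,0,0,0],[0,0,0,0,0,0,0]])

```text
t: 26.62
ee_pos: [510.6, -122.7, 191.3]
orientation: [0.085, -3.14, 0.0]
ft_force: [0.3, -0.7, 0.0]
width: 0.5
grasp_force: 0.0
```

```bash
python3 lid.py
```

```text
t 26.62 pos [ 510.6 -122.7  191.3] F [ 0.3 -0.7  0. ] w 0.5 gf 0.0 
 turn [-0. -0.  0.] shift [-0.0777  0.0095  0.0014]
5849 lid 0.49020828368715463 [558.7   9.9 149.2]
```

The lid is falling on its own, clear of the hand. I let it land and raise the hand away.

Call:
servo_tool(rows=[[0,0,0,0,0,-0.05,0],[0,0,0,0,0,-0.15,0],[0,0,0,0,0,-0.3,0],[0,0,0,0,0,-0.4,0],[0,0,0,0,0,-0.45,0],[0,0,0,0,0,-0.45,0],[0,0,0,0,0,-0.45,0],[0,0,0,0,0,-0.45,0],[0,0,0,0,0,-0.45,0],[0,0,0,0,0,-0.45,0]])

```text
t: 27.92
ee_pos: [510.5, -122.7, 281.0]
orientation: [0.085, -3.14, -0.0]
ft_force: [-0.6, 0.1, -0.6]
width: 0.5
grasp_force: 0.0
```

```bash
python3 - <<'E'
from h import *
plan([510,-122,280],93.1)
im,d,P=cloud("scene");save("end.png",im)
q=P[130:300,120:330].reshape(-1,3);q=q[(q[:,2]>66)&(q[:,2]<95)&(q[:,0]<560)]
print(len(q),np.percentile(q[:,2],(2,50,98)),np.polyfit(q[:,0],q[:,2],1),cv2.minAreaRect(q[:,:2].astype(np.float32)))
E
```

```text
t 27.93 pos [ 510.5 -122.7  281. ] F [-0.6  0.1 -0.6] w 0.5 gf 0.0 
 turn [ 0.0001 -0.0004  0.    ] shift [0.0022 0.0037 0.0049]
7566 [70.67891004 77.97683927 80.45732616] [-1.20000993e-02  8.35831404e+01] ((480.51519775390625, -122.64576721191406), (160.17486572265625, 260.04571533203125), 3.0322463512420654)
```

View pics/end.png

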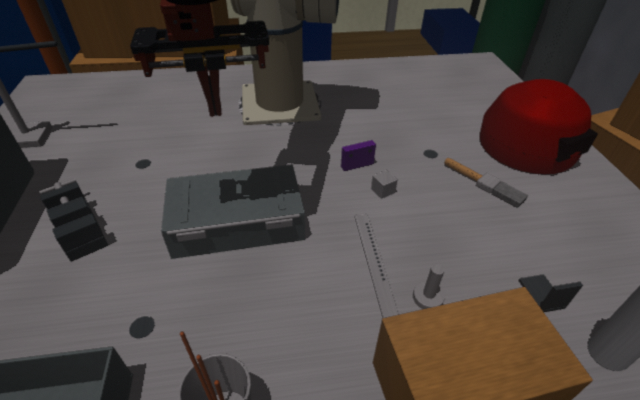

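The lid is shut and flat at (235,195), with its top at about 78 mm. The hand is clear above it and the bystanders are untouched.

```bash
python3 -c "
from workcell import ctrl
print(ctrl.close_job())"
```

```text
the job is handed in; nothing more can be done
None
```

The job is handed in: the parallel stands home in the empty slot, the lid fell shut by its own weight, the hand is clear of everything, and nothing else looks moved; the judge's result was not reported back.

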